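# Close the hook tin and lift off its outer lid

### The job

The hook tin's two lids sit nested on the drying board: lift them together by the inner lid's red knob, lower the pair gently onto the blue enamelled tin (its rim chips if knocked or pressed with more than about 2 kg) until the inner lid is fully home, and let go of the knob. Then take the white outer lid by its two dark wooden cheeks and lift it off alone, leaving the perforated inner lid undisturbed so that the damp hooks can dry, and finish still holding the outer lid level, straight above the tin and clear of it by about a hand's breadth (10 cm). Leave everything else on the shelf where it is.

Things in the scene. Friction and masses are not known exactly. Their poses are not given: they have to be found in the camera images.
- tin_rim (a point): Centre of the mouth of the open blue enamelled hook tin, at the height of its rim. The tin is round, 120 mm in outer diameter, 112 mm inside, 90 mm high, upright on a black rubber pad 12 mm thick fixed to the shelf, so the rim is 102 mm above the shelf. The pad is springy: it yields straight down about 1 mm per 4 N of push, 12 mm at most. z is up.
- tin: The same tin; origin at the centre of its underside, on top of the pad.
- board: Pale wooden drying board, 170 x 170 x 15 mm, fixed, on which the nested lids start; origin at the centre of its underside.
- inner_knob (a point): Red knob of the inner lid: a square post, 20 x 20 mm, faces square to x and y, rising through the outer lid's 36 mm hole. Point on its axis, 18 mm below its top; when nested, 30 mm above the outer lid's top; 38 mm above the rim when the inner lid is fully home. The outer lid rests loosely on the inner, so lifting by the knob carries both.
- outer_cheeks (a point): Point midway between the outer lid's two dark wooden cheeks, 18 mm below their tops, 30 mm above the lid's top. The cheeks are upright plates, 6 mm thick in y, 30 long in x, 48 high; 50 mm apart inside, 62 over their outsides. Closing along y takes both, knob between; closing along x fits between them to take the knob. Nested, it meets the knob point within 5 mm; axes agree at the start.
- inner_lid: Inner lid, loose, about 160 g: perforated aluminium disc 118 mm across, 4 mm thick, with a 14 mm deep tapered plug beneath (106 mm across, 96 mm at its lower end) that enters the tin; fully home, the disc lies on the rim. Origin at the middle of the plug's underside, 52 mm below the knob point; z up.
- outer_lid: White outer lid, loose, about 200 g, 140 mm across; its skirt (134 mm inside) hangs 10 mm below the top plate and passes outside the tin's rim. Origin at the middle of the skirt's lower edge, 44 mm below the cheek point; z up.
- pot_mid (a point): Bystander: blue enamel coffee pot, about 130 mm across, 167 mm high, with spout and handle reaching about 95 mm from its axis; point on its axis 80 mm up.
- buoy_mid (a point): Bystander: red-painted wooden buoy marker, 90 mm across, 160 mm high; point on its axis, half-way up.
- bailer_mid (a point): Bystander: bright orange plastic bailer scoop, 150 x 100 x 60 mm with a handle reaching 172 mm along its -x; centre of its bowl, half-way up.
- file_mid (a point): Bystander: steel hook file with a rosewood handle lying along its x, 250 mm long, 22 mm high; point where handle and blade meet.
- float_center (a point): Bystander: cork net float, 70 mm across, 40 mm high; its centre.
- sinker: Bystander: grey lead sinker, 44 mm across, 45 mm high; origin at the centre of its underside.
Not all that is in view belongs to the job. What is shaped like the inner_lid but turquoise is not meant.

How it is judged:
By the outcome, as a careful person would: the job done as asked, in the order asked, and still so for the second after the job is handed in, while the arm keeps its last pose, push and grip.
It also fails if it takes over 58 s, if anything falls off the work surface, if the arm or the gripper's body presses on something with over 40 N, if the wrist force passes 120 N, or if a joint passes its speed limit or range.

### The arm

A 6-joint arm with a two-finger parallel gripper is mounted at the origin on the work surface. World frame = base frame: x ahead of the robot, y to its left, z up, the work surface at z = 0. Lengths are in m, angles in rad, forces in N, time in s.
With the tool pointing down it reaches from about 0.35 to 0.85 m from the base axis. Payload 8.1 kg.
Tool frame: the origin (TCP) lies at the very end of the fingers, on their centre line; the grasp point (between the pads) lies robot.grip_point_offset behind it (robot.grip_point_offset is the distance from the TCP to the grasp point, in m); z points along the fingers, y is the line along which they close (so a half turn about z gives the same grasp; the last joint's range is limited). The gripper opens to 93 mm and grips with 3 to 60 N. Pads are 15 mm wide; open, the fingers measure 128 mm over their backs; the gripper's body (75 mm by 188 mm) begins 65 mm behind the grasp point.
Start: joints at [-1.339, 0.13, 1.488, -0, 1.523, -0.085], TCP at [0.187, -0.57, 0.184] pointing down, gripper open.
Joint ranges: [-2.96, 2.96], [-0.89, 2.26], [0.02, 2.5], [-1.34, 4.48], [0, 2.73], [-2.66, 2.66]. Speed limits (rad/s): [2.39, 2.39, 2.79, 3.14, 3.14, 3.14].

### API

Orientations are given as a rotation vector (axis times angle).
In Python, from plant import robot, eyes gives the robot as it stands. The module is installed in compiled form; this text tells all that it offers.
- The arm moves only by the tool apply_moves, never from a script. Its argument "steps" is one flat list of numbers, 7 for each row, row after row: the shift along the tool's x, y, z in units of 30 mm (1.0 is 30 mm), then the turn, a rotation vector about the tool's x, y, z in units of 6 degrees (1.0 is 6 degrees), then the opening in per cent of the stroke, from 0 (shut) to 100 (fully open). In form: [dx, dy, dz, ax, ay, az, fingers, dx, dy, dz, ax, ay, az, fingers, ...]. A call has 1 to 12 rows; each row shifts and turns the commanded pose from where the row before left it, along the tool's axes as they then stand; what a row does not reach is not made up. A row lasts 1/12 s, in which the tool goes at most 41.7 mm and 7.16 degrees, less where a joint would pass 70% of its speed; a pose out of reach is approached as far as the arm can. A call is refused whole if a number of a shift passes 1 or a number of a turn 1, either way. A call with a gripper value outside its range is refused whole. The fingers move at their own pace and stop on an object; "grip_force" is the grip in N (left out, the last holds). Time passes only in rows, so rows that do not move let the fingers close. It gives the time, the measured TCP pose, the force, the opening and the grip force at its end, in the units of the state.
- robot.read_state(): the state, without advancing time (a new reading comes with each control period).
- eyes.read_camera(name): name is "scene" or "side" or "wrist"; returns the picture (384x512x3 uint8, red, green, blue); there is no depth.
- eyes.calibration(name): a dict with "K" (3x3 intrinsics, pixels), "R" (3x3) and "t" (3): a world point X has camera coordinates R X + t. Camera axes: x right, y down, z forward; pixel columns grow to the right and rows downward; lengths in m; the calibration is good to about 2 mm. A picture is of the moment at which its call begins: read the wrist's pose just before it. calibration takes no time and is no camera call; for the wrist camera it gives the pose at the moment of the call.
- robot.close_job(): hands the job in; it is judged then, once.
Trained networks look in the newest picture that a camera, given by its name, has taken for a name from the list of things; names that differ only in an ending like _2 or _b are one class to them, and where a whole thing is asked for, a point or a joint stands for the part that bears it (a point fixed in the world has none). Each returns a list of dicts, best first, with "conf" (0 to 1); they miss things now and then, are a little off and sometimes report something else, mostly with a low value. They report only what shows in the picture. A call takes as long as a camera call. They do not tell look-alikes from the thing itself.
- eyes.search_frame(camera, thing): "rect" ([left, top, width, height] in pixels, round what is visible of it).
- eyes.place_of(camera, thing): "xy" ([column, row] in pixels: a listed point, or the origin of a listed thing).
The state is a dict: "t": time; "q": joint angles; "dq": joint speeds; "joint_torque": joint torques, N m; "tool_pos": TCP position; "orientation": TCP orientation; "force": force on the tool from outside, world axes, zero at the start; "wrist_torque": the same for the moment, N m; "opening": finger opening in m; "gripper_force": force on a finger pad.
Only numpy, scipy, OpenCV 4.12 (cv2) and the standard library are available. Lean on these libraries where they do the work, as an engineer would, in place of code of your own. Each camera call takes 0.05 s, during which the arm holds its last target. There are 200 camera calls.

## Working session

There is one attempt and no reset: what is moved stays moved. The work goes in short steps, Python scripts to look and compute and a tool call to move; the robot and the scene stay as the last step left them, time stands still between calls to the robot, and variables do not carry over. Pictures are saved under pics/ and viewed, at most 10 in all, crops included, and the job is handed in when it is done.

Besides the shell and the picture viewer there is one more tool, called after "Emit:" as a command line: name --argument value ..., lists and objects as JSON in quotes. apply_moves: Moves the arm, as the interface text tells. Its arguments: {"type":"object","properties":{"steps":{"type":"array"},"grip_force":{"type":"number"}},"required":["steps"]}

```bash
mkdir -p pics; cat > h.py <<'E'
from plant import robot, eyes
import numpy as np, cv2
from scipy.spatial.transform import Rotation as Ro
def shot(c,fn=None):
    im=eyes.read_camera(c)
    if fn: cv2.imwrite('pics/'+fn,cv2.cvtColor(im,cv2.COLOR_RGB2BGR))
    return im
def ray(c,uv,cal=None):
    k=cal or eyes.calibration(c); K,R,t=map(np.array,(k['K'],k['R'],k['t']))
    d=R.T@np.linalg.solve(K,np.array([uv[0],uv[1],1.])); return -R.T@t,d/np.linalg.norm(d)
def tri(rs):
    A=np.zeros((3,3));b=np.zeros(3)
    for o,d in rs:
        P=np.eye(3)-np.outer(d,d);A+=P;b+=P@o
    x=np.linalg.solve(A,b); return x,[round(1000*np.linalg.norm((np.eye(3)-np.outer(d,d))@(x-o)),1) for o,d in rs]
def onz(c,uv,z):
    o,d=ray(c,uv); return o+d*(z-o[2])/d[2]
def proj(c,X):
    k=eyes.calibration(c); p=np.array(k['K'])@(np.array(k['R'])@X+np.array(k['t'])); return p[:2]/p[2]
E
python3 - <<'E'
from h import *
a=shot('scene');b=shot('side')
cv2.imwrite('pics/a.png',cv2.cvtColor(np.hstack([a,b]),cv2.COLOR_RGB2BGR)[:, :]) 
im=cv2.imread('pics/a.png'); cv2.imwrite('pics/a1.png',np.vstack([im[:,:512]])) ; cv2.imwrite('pics/a2.png',im[:,512:])
print(robot.grip_point_offset, robot.read_state())
for th in ['tin_rim','inner_knob','outer_cheeks','board','pot_mid','buoy_mid','bailer_mid','file_mid','float_center','sinker']:
    for c in ['scene','side']:
        print(th,c,[(np.round(r['xy']).tolist(),round(r['conf'],2)) for r in eyes.place_of(c,th)[:3]])
E
```

```text
0.0188 {'t': 0.1, 'q': array([-1.33939571e+00,  1.31106564e-01,  1.48917268e+00, -6.64034510e-06,
        1.52299642e+00, -8.54192942e-02]), 'dq': array([-1.44552298e-03, -9.66227292e-04, -1.18445301e-03, -2.25939681e-03,
        2.53684333e-05,  8.63146241e-04]), 'joint_torque': array([ 1.44121488e-03, -5.61340785e+01, -4.93095911e+01,  7.69764301e-02,
        2.91079993e-02, -6.36004393e-05]), 'tool_pos': array([ 0.18680319, -0.56957488,  0.18307864]), 'orientation': array([-3.10060078e+00, -4.95316597e-01,  2.03073736e-04]), 'force': array([-0.43354689,  0.74983287,  0.08329416]), 'wrist_torque': array([0.00990055, 0.02294652, 0.01262647]), 'gripper_force': 0.0, 'opening': 0.09305345530145542}
tin_rim scene [([204.0, 178.0], 0.69), ([132.0, 170.0], 0.55)]
tin_rim side [([269.0, 176.0], 0.9)]
inner_knob scene [([317.0, 169.0], 0.9), ([271.0, 166.0], 0.86), ([315.0, 260.0], 0.57)]
inner_knob side [([152.0, 230.0], 0.96), ([288.0, 240.0], 0.79), ([262.0, 278.0], 0.74)]
outer_cheeks scene [([321.0, 200.0], 0.96), ([321.0, 205.0], 0.73)]
outer_cheeks side [([202.0, 249.0], 0.64)]
board scene [([316.0, 218.0], 0.64)]
board side []
pot_mid scene [([390.0, 237.0], 0.71), ([111.0, 201.0], 0.69)]
pot_mid side [([120.0, 272.0], 0.87)]
buoy_mid scene [([113.0, 203.0], 0.67)]
buoy_mid side [([279.0, 148.0], 0.58)]
bailer_mid scene [([259.0, 255.0], 0.71), ([318.0, 222.0], 0.5)]
bailer_mid side [([184.0, 209.0], 0.83)]
file_mid scene [([132.0, 168.0], 0.81)]
file_mid side [([336.0, 173.0], 0.62)]
float_center scene [([369.0, 175.0], 0.68)]
float_center side [([239.0, 332.0], 0.62)]
sinker scene []
sinker side [([226.0, 180.0], 0.63), ([185.0, 208.0], 0.46)]
```

View pics/a1.png

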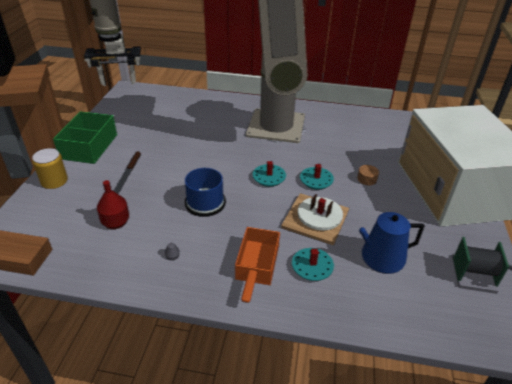

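View pics/a2.png

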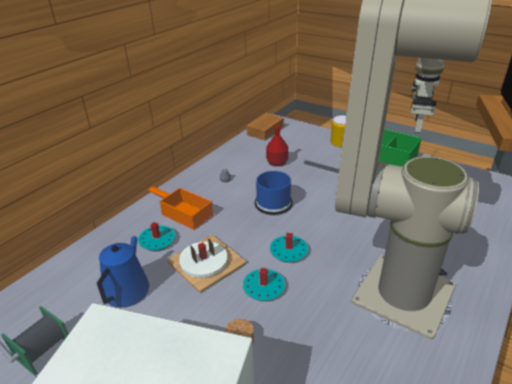

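The lids are at scene (320,205) and side (203,250), and the blue tin is at scene (204,178) and side (272,180). The three turquoise lids are decoys. Next I'll triangulate from these.

```bash
python3 - <<'E'
from h import *
def T(n,a,b): print(n,*[np.round(v,3) for v in tri([ray('scene',a),ray('side',b)])])
T('tin',(204,178),(269,176)); T('cheeks',(321,202),(202,249)); T('pot',(390,240),(120,272));T('buoy',(113,203),(279,148));T('bailer',(259,255),(185,208));T('sinker',(172,251),(226,177))
T('dec',(269,172),(289,243));T('dec2',(317,175),(265,278))
for n,uv,z in [('tin',(204,178),.102),('cheeks',(321,202),.08),('boardL',(284,220),.015),('boardF',(331,240),.015),('boardR',(348,214),.015),('boardB',(303,196),.015)]: print(n,onz('scene',uv,z))
E
```

```text
tin [ 0.537 -0.156  0.114] [1.7 1.7]
cheeks [0.525 0.213 0.069] [3.8 3.8]
pot [0.649 0.412 0.073] [0.6 0.6]
buoy [ 0.656 -0.413  0.068] [1.6 1.6]
bailer [0.74  0.056 0.03 ] [1.9 1.9]
sinker [ 0.759 -0.196  0.012] [1.5 1.5]
dec [0.352 0.021 0.029] [1.2 1.2]
dec2 [0.333 0.186 0.029] [3.3 3.3]
tin [ 0.51999572 -0.16261018  0.102     ]
cheeks [0.53428322 0.20975407 0.08      ]
boardL [0.56786293 0.10402916 0.015     ]
boardF [0.62478919 0.25296065 0.015     ]
boardR [0.49960259 0.30050153 0.015     ]
boardB [0.44117577 0.15103821 0.015     ]
```

Emit:
apply_moves --steps '[0.8,-0.85,-0.3,0,0,0,100,0.8,-0.85,-0.3,0,0,0,100,0.8,-0.85,-0.3,0,0,0,100,0.8,-0.85,-0.3,0,0,0,100,0.8,-0.85,-0.3,0,0,0,100,0.8,-0.85,-0.3,0,0,0,100,0.8,-0.85,-0.3,0,0,0,100,0.8,-0.85,-0.3,0,0,0,100,0.8,-0.85,-0.3,0,0,0,100,0.8,-0.85,-0.3,0,0,0,100,0.8,-0.85,0,0,0,0,100,0.8,-0.85,0,0,0,0,100]'

```text
t: 2.1
tool_pos: [0.366, -0.1883, 0.2751]
orientation: [3.101, 0.495, 0.003]
force: [0.0, -1.0, 1.0]
opening: 0.0929
gripper_force: 0.0
```

Emit:
apply_moves --steps '[0.8,-0.9,0,0,0,0,100,0.8,-0.9,0,0,0,0,100,0.8,-0.9,0,0,0,0,100,0.8,-0.9,0,0,0,0,100,0.8,-0.9,0,0,0,0,100,0.8,-0.9,0,0,0,0,100,0.8,-0.9,0,0,0,0,100,0.8,-0.9,0,0,0,0,100,0.8,-0.9,0,0,0,0,100,0.8,-0.9,0,0,0,0,100,0.8,-0.9,0,0,0,0,100,0,-0.9,0,0,0,0,100]'

```text
t: 3.1
tool_pos: [0.5168, 0.2028, 0.2725]
orientation: [-3.102, -0.496, 0.002]
force: [0.9, 0.6, -0.9]
opening: 0.0933
gripper_force: 0.0
```

Emit:
apply_moves --steps '[0,0,0,0,0,-1,100,0,0,0,0,0,-1,100,0,0,0,0,0,-1,100,0,0,0,0,0,-1,100,0,0,0,0,0,-1,100,0,0,0,0,0,-1,100,0,0,0,0,0,-1,100,0,0,0,0,0,-1,100,0,0,0,0,0,-0.3,100,0,0,0,0,0,0,100]'

```text
t: 3.93
tool_pos: [0.5152, 0.2005, 0.2741]
orientation: [-2.604, -1.758, -0.0]
force: [0.3, 0.7, -0.4]
opening: 0.0931
gripper_force: 0.0
```

```bash
python3 - <<'E'
from h import *
s=robot.read_state();print(s['t'],s['tool_pos'],s['orientation'],s['q'])
print(np.round(Ro.from_rotvec(s['orientation']).as_matrix(),3))
k=eyes.calibration('wrist');print(k)
shot('wrist','w1.png');shot('scene');shot('side')
for th in ['inner_knob','outer_cheeks','outer_lid','board']:
  for c in ['wrist','scene','side']: print(th,c,[(np.round(r['xy'],1).tolist(),round(r['conf'],2)) for r in eyes.place_of(c,th)[:3]])
E
```

```text
3.9333 [0.51520622 0.20047378 0.27406118] [-2.60389839e+00 -1.75764143e+00 -1.06948411e-04] [ 2.78322756e-01 -1.72986143e-02  1.47908308e+00  2.34079356e-05
  1.67974416e+00  6.61617010e-01]
[[ 0.374  0.927  0.   ]
 [ 0.927 -0.374  0.   ]
 [ 0.     0.    -1.   ]]
{'K': array([[334.92506256,   0.        , 252.98366162],
       [  0.        , 334.92506256, 188.03083581],
       [  0.        ,   0.        ,   1.        ]]), 'R': array([[ 9.27122105e-01, -3.74758788e-01, -6.73961583e-04],
       [-3.61532599e-01, -8.94872289e-01,  2.61720780e-01],
       [-9.86852717e-02, -2.42403461e-01, -9.65143398e-01]]), 't': array([-0.40145682,  0.31104006,  0.57661237])}
inner_knob wrist [([412.7, 86.4], 0.96), ([194.2, 308.5], 0.92), ([258.4, 146.5], 0.66)]
inner_knob scene [([314.5, 256.0], 0.88), ([315.3, 171.1], 0.84), ([269.9, 168.0], 0.78)]
inner_knob side [([289.0, 240.6], 0.9), ([261.9, 275.5], 0.87), ([204.3, 250.2], 0.62)]
outer_cheeks wrist [([260.6, 141.7], 0.69)]
outer_cheeks scene [([320.8, 201.7], 0.89)]
outer_cheeks side [([202.6, 246.9], 0.93)]
outer_lid wrist [([254.8, 138.7], 0.69)]
outer_lid scene [([320.0, 213.3], 0.7)]
outer_lid side [([200.8, 258.1], 0.74)]
board wrist [([256.8, 136.2], 0.2)]
board scene [([315.6, 218.8], 0.86)]
board side [([206.9, 264.4], 0.89)]
```

View pics/w1.png

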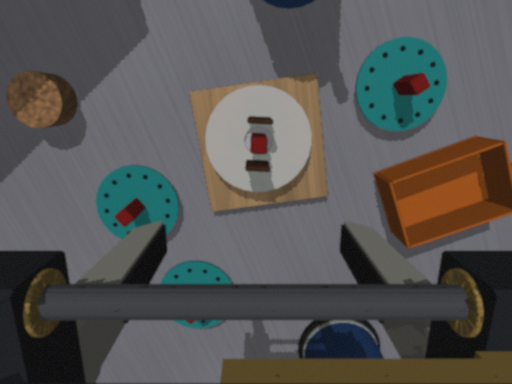

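The wrist view shows the white lid centred near (259,139), its cheeks at (259,120) and (258,166), and the red knob at (259,144). The lid's x axis nearly matches the tool's y, so I'll refine the pose by segmentation.

```bash
cat >> h.py <<'E'
def blobs(mask,mn=20):
    n,l,st,c=cv2.connectedComponentsWithStats(mask.astype(np.uint8)); return [(l==i,st[i],c[i]) for i in range(1,n) if st[i][4]>=mn]
E
python3 - <<'E'
from h import *
im=cv2.cvtColor(cv2.imread('pics/w1.png'),cv2.COLOR_BGR2RGB).astype(int)
r,g,b=im[...,0],im[...,1],im[...,2]
roi=np.zeros(r.shape,bool);roi[95:185,215:305]=1
red=roi&(r>90)&(g<60)&(b<60); dark=roi&(r<95)&(~red)
wht=(np.abs(r-b)<25)&(r>150)
s=robot.read_state(); 
def rect(m): return cv2.minAreaRect(np.argwhere(m)[:,::-1].astype(np.float32))
for nm,m,z in [('red',red,.085),('dark',dark,.085)]:
    for mm,st,c in blobs(m):
        R=rect(mm); bx=cv2.boxPoints(R); W=np.array([onz('wrist',p,z) for p in bx])
        e=W[1]-W[0];f=W[2]-W[1]
        print(nm,st,np.round(c,1),np.round(W.mean(0),4),np.round(np.linalg.norm(e)*1e3,1),np.round(np.degrees(np.arctan2(e[1],e[0])),1),np.round(np.linalg.norm(f)*1e3,1),np.round(np.degrees(np.arctan2(f[1],f[0])),1))
roi[:]=0;roi[78:200,195:320]=1
lid=max(blobs(wht&roi),key=lambda x:x[1][4])
cn=max(cv2.findContours(lid[0].astype(np.uint8),0,1)[0],key=len)
print('lid',cv2.fitEllipse(cn), onz('wrist',cv2.fitEllipse(cn)[0],.036))
print('tri knob', tri([ray('wrist',(258.4,146.5)),ray('side',(204.3,250.2))]))
print('tri cheeks', tri([ray('wrist',(260.6,141.7)),ray('scene',(320.8,201.7)),ray('side',(202.6,246.9))]))
print('tri lid', tri([ray('wrist',(254.8,138.7)),ray('scene',(320.,213.3)),ray('side',(200.8,258.1))]))
E
```

```text
red [251 137  16  16 217] [258.5 144.7] [0.5271 0.2156 0.085 ] 18.1 60.7 16.8 -29.2
dark [248 117  25   8 182] [260.  120.5] [0.5392 0.2409 0.085 ] 27.4 -22.1 7.9 -111.3
dark [251 132  18  23 136] [260.4 140.3] [0.5292 0.2173 0.085 ] 18.3 -17.4 26.6 -106.7
dark [246 159  24  14 291] [257.7 165.5] [0.517  0.1933 0.085 ] 27.1 -22.1 15.7 -111.4
dark [287 174  16  11  53] [294.9 180.5] [0.5525 0.1593 0.085 ] 21.4 17.0 6.0 -73.8
lid ((257.3684387207031, 136.50869750976562), (96.63937377929688, 103.4758529663086), 84.9729995727539) [0.52808166 0.21977325 0.036     ]
tri knob (array([0.52506111, 0.20991315, 0.05876956]), [np.float64(0.5), np.float64(0.5)])
tri cheeks (array([0.52814652, 0.21278989, 0.07347788]), [np.float64(4.5), np.float64(4.0), np.float64(1.4)])
tri lid (array([0.52883686, 0.21639577, 0.03007509]), [np.float64(5.3), np.float64(4.5), np.float64(5.3)])
```

Emit:
apply_moves --steps '[0.15,0.05,0.9,0,0,0,100,0.15,0.05,0.9,0,0,0,100,0.15,0.05,0.9,0,0,0,100,0.16,0.03,0.9,0,0,0,100,0,0,0.4,0,0,0,100,0,0,0,0,0,0,100,0,0,0,0,0,0,100]'

```text
t: 5.27
tool_pos: [0.5267, 0.2152, 0.1542]
orientation: [-2.605, -1.756, 0.002]
force: [-0.2, 0.1, 1.7]
opening: 0.0931
gripper_force: 0.0
```

```bash
cat >> h.py <<'E'
def st():
    s=robot.read_state();M=Ro.from_rotvec(s['orientation']).as_matrix()
    print('t',round(s['t'],2),'tcp',np.round(s['tool_pos'],4),'yaw_y',round(np.degrees(np.arctan2(M[1,1],M[0,1])),2),'tz',np.round(M[:,2],3),'f',np.round(s['force'],1),'op',round(s['opening'],4),'gf',round(s['gripper_force'],1),'q6',round(s['q'][5],2))
    return s,M
E
python3 - <<'E'
from h import *
s,M=st()
shot('wrist','w2.png');print(eyes.calibration('wrist')['t'],'tip px',proj('wrist',s['tool_pos']))
for th in ['inner_knob','outer_cheeks']: print(th,[(np.round(r['xy'],1).tolist(),round(r['conf'],2)) for r in eyes.place_of('wrist',th)[:3]])
for nm,d in [('axis085',.085),('axis067',.067)]: print(nm,proj('wrist',np.array([.527,.2155,d])))
E
```

```text
t 5.27 tcp [0.5267 0.2152 0.1542] yaw_y -22.04 tz [-0.001 -0.    -1.   ] f [-0.2  0.1  1.7] op 0.0931 gf 0.0 q6 0.68
[-0.40707859  0.36098381  0.46656733] tip px [253.06017516 215.09950148]
inner_knob [([468.6, 102.6], 0.95), ([85.1, 271.5], 0.55)]
outer_cheeks [([251.8, 180.1], 0.58)]
axis085 [252.31255005 187.08928736]
axis067 [252.30772513 181.91764301]
```

View pics/w2.png

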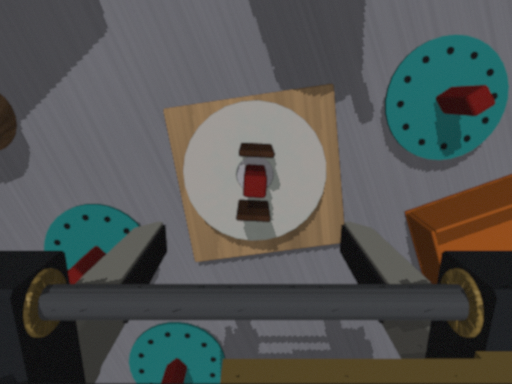

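The knob top is near (256,187) and the cheeks at (257,150) and (253,211), all slightly right of the tool centre line. I'll measure that offset.

```bash
python3 - <<'E'
from h import *
s,M=st()
im=cv2.cvtColor(cv2.imread('pics/w2.png'),cv2.COLOR_BGR2RGB).astype(int)
r,g,b=im[...,0],im[...,1],im[...,2]
for y in range(138,226,4): print(y,[tuple(int(v) for v in im[y,x]) for x in (246,256,264)])
roi=np.zeros(r.shape,bool);roi[135:230,225:285]=1
for nm,m in [('redbright',roi&(r>110)&(g<60)),('red',roi&(r-g>40)&(g<60)),('dark',roi&(r<90)&(r-g<40))]:
    for mm,stt,c in blobs(m):
        R=cv2.minAreaRect(np.argwhere(mm)[:,::-1].astype(np.float32)); print(nm,stt,np.round(c,1),np.round(R[2],1),[np.round(onz('wrist',c,z),4) for z in (.085,)])
E
```

```text
t 5.42 tcp [0.5284 0.2157 0.1566] yaw_y -22.06 tz [ 0.004  0.001 -1.   ] f [-0.9 -0.4 -0.1] op 0.0927 gf 0.0 q6 0.68
138 [(151, 153, 149), (150, 152, 148), (153, 152, 149)]
142 [(114, 116, 112), (127, 127, 122), (143, 144, 140)]
146 [(38, 24, 19), (39, 26, 19), (42, 30, 22)]
150 [(46, 30, 18), (45, 30, 23), (47, 31, 21)]
154 [(53, 36, 25), (52, 35, 24), (59, 37, 28)]
158 [(93, 93, 94), (95, 94, 97), (87, 86, 87)]
162 [(98, 97, 101), (98, 97, 101), (100, 99, 102)]
166 [(54, 39, 39), (42, 14, 13), (68, 58, 60)]
170 [(52, 20, 22), (46, 15, 16), (49, 24, 26)]
174 [(72, 22, 22), (71, 23, 18), (67, 20, 22)]
178 [(97, 25, 22), (102, 28, 26), (97, 25, 24)]
182 [(100, 29, 24), (102, 26, 25), (95, 25, 21)]
186 [(99, 25, 21), (101, 26, 24), (91, 24, 23)]
190 [(100, 27, 23), (101, 25, 22), (86, 20, 20)]
194 [(98, 24, 23), (97, 21, 19), (87, 29, 28)]
198 [(136, 134, 131), (89, 81, 78), (98, 96, 92)]
202 [(39, 27, 22), (25, 18, 12), (29, 21, 17)]
206 [(34, 21, 13), (26, 18, 13), (26, 18, 15)]
210 [(38, 27, 20), (39, 26, 18), (42, 29, 21)]
214 [(43, 28, 21), (43, 28, 21), (42, 29, 21)]
218 [(54, 36, 26), (54, 32, 22), (60, 38, 27)]
222 [(101, 105, 100), (96, 100, 95), (89, 90, 85)]
red [244 170  22  27 536] [254.6 183.7] 90.0 [array([0.5299, 0.2175, 0.085 ])]
dark [239 143  36  16 491] [256.3 150.6] 3.6 [array([0.5417, 0.2429, 0.085 ])]
dark [236 163  35  60 952] [254.6 201.7] 3.2 [array([0.5239, 0.2028, 0.085 ])]
```

```bash
python3 - <<'E'
from h import *
s,M=st()
im=cv2.cvtColor(cv2.imread('pics/w2.png'),cv2.COLOR_BGR2RGB).astype(float)
gray=im.sum(2)
def edge(cols,r0,r1,thr):
    out=[]
    for c in cols:
        col=gray[r0:r1,c]; i=np.argmax(np.diff(col)); d=np.diff(col)[i-2:i+3]; out.append((c,r0+i+.5+ (d*np.arange(-2,3)).sum()/d.sum()))
    return np.array(out)
for nm,cols,r0,r1 in [('far',range(243,270),148,164),('near',range(241,268),210,230)]:
    e=edge(cols,r0,r1,0); p=np.polyfit(e[:,0],e[:,1],1); W=[onz('wrist',(c,np.polyval(p,c)),.085) for c in (cols[0],cols[-1])]
    d=W[1]-W[0]; print(nm,np.round(p,3),np.round(np.polyval(p,255),1),'yaw',np.degrees(np.arctan2(d[1],d[0])))
for r in (150,154,215,218): print(r,[int(v) for v in gray[r,230:282]])
print([int(v) for v in gray[186,236:276]],[int(v) for v in gray[168:202,255]])
print('axis pts',[proj('wrist',s['tool_pos']-M[:,2]*h) for h in (-.07,-.0697)])
E
```

```text
t 5.42 tcp [0.5284 0.2157 0.1566] yaw_y -22.06 tz [ 0.004  0.001 -1.   ] f [-0.9 -0.4 -0.1] op 0.0927 gf 0.0 q6 0.68
far [4.80000e-02 1.44713e+02] 156.9 yaw -24.895755814810794
near [4.70000e-02 2.09067e+02] 221.0 yaw -24.99902428269646
150 [454, 458, 457, 453, 455, 453, 452, 437, 359, 235, 132, 99, 106, 98, 111, 102, 94, 103, 98, 100, 95, 100, 99, 105, 94, 89, 98, 97, 96, 83, 106, 103, 98, 106, 99, 97, 97, 96, 102, 94, 97, 94, 141, 257, 374, 438, 453, 454, 452, 454, 451, 453]
154 [457, 455, 453, 453, 454, 452, 456, 432, 350, 223, 133, 115, 112, 109, 106, 108, 114, 112, 108, 116, 115, 100, 114, 110, 114, 107, 111, 115, 114, 121, 99, 123, 122, 121, 124, 125, 127, 123, 125, 124, 119, 119, 114, 143, 238, 368, 439, 453, 452, 455, 452, 455]
215 [453, 452, 451, 452, 444, 394, 289, 169, 112, 108, 100, 97, 104, 111, 97, 105, 100, 99, 101, 98, 103, 97, 96, 95, 86, 102, 100, 100, 92, 100, 104, 96, 92, 93, 99, 87, 96, 92, 104, 150, 241, 313, 367, 420, 452, 455, 453, 453, 452, 452, 452, 455]
218 [458, 456, 451, 454, 440, 373, 256, 164, 123, 113, 117, 109, 116, 105, 111, 111, 116, 114, 121, 120, 109, 112, 104, 113, 114, 112, 108, 114, 120, 128, 125, 126, 124, 121, 125, 125, 127, 115, 122, 148, 208, 295, 368, 421, 443, 455, 456, 454, 453, 454, 453, 448]
[452, 454, 456, 439, 422, 400, 358, 274, 184, 149, 145, 153, 150, 147, 154, 149, 159, 152, 156, 145, 151, 150, 144, 145, 147, 144, 151, 150, 138, 145, 167, 221, 261, 290, 306, 320, 324, 325, 322, 321] [80, 64, 74, 86, 101, 111, 111, 118, 139, 146, 152, 147, 153, 156, 148, 150, 153, 148, 145, 146, 146, 144, 156, 153, 155, 150, 146, 135, 143, 196, 247, 242, 158, 85]
axis pts [array([254.05724746, 186.56994468]), array([254.05811731, 186.66238628])]
```

Lid yaw is about -25°, so I'll turn 3°, descend and grip the knob.

Emit:
apply_moves --steps '[0,0.05,0.2,0,0,0.5,100,0,0,0.5,0,0,0,100,0,0,0.5,0,0,0,100,0,0,0.5,0,0,0,100,0,0,0.5,0,0,0,100,0,0,0.5,0,0,0,100,0,0,0.4,0,0,0,100,0,0,0.3,0,0,0,100,0,0,0.1,0,0,0,100,0,0,0,0,0,0,100,0,0,0,0,0,0,100]'

```text
t: 6.33
tool_pos: [0.529, 0.215, 0.0499]
orientation: [2.65, 1.687, 0.002]
force: [-0.4, -0.0, 0.3]
opening: 0.0928
gripper_force: 0.0
```

Emit:
apply_moves --steps '[0,0,0,0,0,0,50,0,0,0,0,0,0,40,0,0,0,0,0,0,30,0,0,0,0,0,0,20,0,0,0,0,0,0,10,0,0,0,0,0,0,0,0,0,0,0,0,0,0,0,0,0,0,0,0,0,0,0,0,0,0,0,0]' --grip_force 25

```text
t: 7.08
tool_pos: [0.5284, 0.2149, 0.049]
orientation: [-2.65, -1.687, 0.0]
force: [-0.2, 0.0, 0.3]
opening: 0.0378
gripper_force: 0.0
```

Emit:
apply_moves --steps '[0,0,0,0,0,0,0,0,0,0,0,0,0,0,0,0,0,0,0,0,0,0,0,0,0,0,0,0,0,0,0,0,0,0,0,0,0,0,0,0,0,0]'

```text
t: 7.58
tool_pos: [0.5283, 0.2149, 0.0489]
orientation: [-2.65, -1.687, 0.0]
force: [-0.3, 0.4, -1.1]
opening: 0.0185
gripper_force: 25.0
```

```bash
python3 - <<'E'
from h import *
s,M=st()
shot('wrist','w3.png');shot('side','s3.png')
E
```

```text
t 7.58 tcp [0.5283 0.2149 0.0489] yaw_y -25.05 tz [-0.  0. -1.] f [-0.3  0.4 -1.1] op 0.0185 gf 25.0 q6 0.73
```

View pics/w3.png

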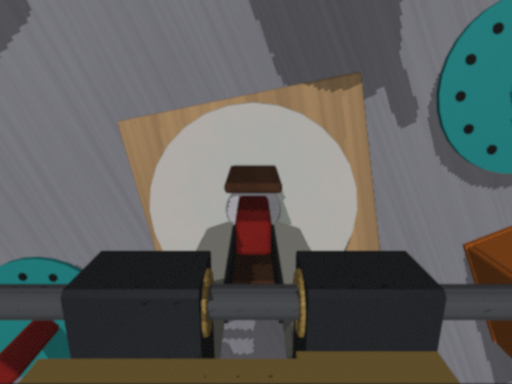

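Knob gripped squarely. Now lifting the pair.

Emit:
apply_moves --steps '[0,0,-0.1,0,0,0,0,0,0,-0.2,0,0,0,0,0,0,-0.3,0,0,0,0,0,0,-0.4,0,0,0,0,0,0,-0.5,0,0,0,0,0,0,-0.5,0,0,0,0,0,0,-0.5,0,0,0,0,0,0,-0.5,0,0,0,0,0,0,-0.5,0,0,0,0,0,0,-0.5,0,0,0,0,0,0,-0.3,0,0,0,0,0,0,-0.1,0,0,0,0]' --grip_force 35

```text
t: 8.68
tool_pos: [0.5298, 0.2152, 0.1843]
orientation: [2.649, 1.686, 0.007]
force: [-0.0, -0.1, -4.5]
opening: 0.0182
gripper_force: 35.0
```

```bash
python3 - <<'E'
from h import *
s,M=st()
a=shot('scene');b=shot('side')
c=np.hstack([a[100:290,130:400],b[110:300,130:400]]);c=cv2.resize(c,(800,281),interpolation=cv2.INTER_CUBIC)
cv2.imwrite('pics/c4.png',cv2.cvtColor(c,cv2.COLOR_RGB2BGR))
for th in ['tin_rim','tin']:
  for k in ['scene','side']:print(th,k,[(np.round(r['xy'],1).tolist(),round(r['conf'],2)) for r in eyes.place_of(k,th)[:3]],[(np.round(r['rect'],1).tolist(),round(r['conf'],2)) for r in eyes.search_frame(k,th)[:2]])
E
```

```text
t 8.68 tcp [0.5298 0.2152 0.1843] yaw_y -25.05 tz [ 0.004  0.001 -1.   ] f [-0.  -0.1 -4.5] op 0.0182 gf 35.0 q6 0.73
tin_rim scene [([202.9, 175.7], 0.88)] [([184.4, 165.9, 39.3, 45.1], 0.83)]
tin_rim side [([270.9, 176.6], 0.97)] [([253.9, 167.0, 36.7, 45.0], 0.93)]
tin scene [([203.1, 198.3], 0.91)] [([181.3, 168.8, 42.0, 46.7], 0.75)]
tin side [([273.0, 197.2], 0.68)] [([266.6, 127.8, 21.9, 38.8], 0.32)]
```

View pics/c4.png

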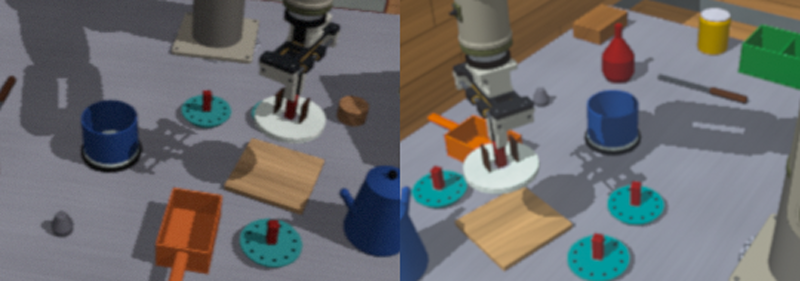

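Both lids are lifted level. Next I'll fit the tin's silhouette in both cameras.

```bash
cat >> h.py <<'E'
from scipy.optimize import minimize
ang=np.linspace(0,2*np.pi,60,endpoint=False)
def circ(x,y,z,r): return np.c_[x+r*np.cos(ang),y+r*np.sin(ang),np.full(60,z)]
def pj(c,P):
    k=eyes.calibration(c); q=(P@np.array(k['R']).T+np.array(k['t']))@np.array(k['K']).T; return q[:,:2]/q[:,2:]
def sil(c,rings):  # anti-aliased hull mask at 4x
    p=np.vstack([pj(c,circ(*r)) for r in rings]); h=cv2.convexHull(((p+.5)*4*16).astype(np.int32)); m=np.zeros((384*4,512*4),np.uint8); cv2.fillPoly(m,[h],255,shift=4)
    return cv2.resize(m,(512,384),interpolation=cv2.INTER_AREA)/255.
def tinmask(im,uv):
    hsv=cv2.cvtColor(im,cv2.COLOR_RGB2HSV); m=((hsv[...,0]>105)&(hsv[...,0]<130)&(hsv[...,1]>110))
    w=np.zeros(m.shape,bool);w[uv[1]-35:uv[1]+50,uv[0]-40:uv[0]+40]=1; m&=w
    b=max(blobs(m),key=lambda t:t[1][4])[0].astype(np.uint8)
    cn=max(cv2.findContours(b,0,1)[0],key=len); o=np.zeros_like(b);cv2.fillPoly(o,[cn],1);return o
def fit(cs,masks,rings,x0):
    f=lambda v:sum(np.abs(sil(c,rings(*v))-m).sum() for c,m in zip(cs,masks))
    r=minimize(f,x0,method='Nelder-Mead',options=dict(initial_simplex=np.array([x0]+[np.array(x0)+.01*e for e in np.eye(len(x0))]),xatol=1e-4,fatol=.5));return r.x,r.fun
E
python3 - <<'E'
from h import *
ims={c:eyes.read_camera(c) for c in ('scene','side')}
ms={'scene':tinmask(ims['scene'],(204,185)),'side':tinmask(ims['side'],(272,185))}
print({c:int(m.sum()) for c,m in ms.items()})
rg=lambda x,y:[(x,y,.102,.06),(x,y,.012,.06)]
for cs in (['scene'],['side'],['scene','side']):print(cs,fit(cs,[ms[c] for c in cs],rg,[.53,-.157]))
E
```

```text
{'scene': 1365, 'side': 1118}
['scene'] (array([ 0.51384148, -0.16723087]), np.float64(144.7607843137255))
['side'] (array([ 0.53028137, -0.1683031 ]), np.float64(152.7098039215686))
['scene', 'side'] (array([ 0.52435228, -0.16464706]), np.float64(326.5647058823529))
```

```bash
python3 - <<'E'
from h import *
out=[]
for c,uv in (('scene',(204,190)),('side',(272,190))):
    im=eyes.read_camera(c); m=tinmask(im,(uv[0],uv[1]-5)); x0,y0=uv[0]-32,uv[1]-32
    S=6; crop=cv2.resize(im[y0:y0+64,x0:x0+64],None,fx=S,fy=S,interpolation=cv2.INTER_CUBIC)
    mc=cv2.resize(m[y0:y0+64,x0:x0+64],None,fx=S,fy=S,interpolation=0)
    cv2.drawContours(crop,cv2.findContours(mc,0,1)[0],-1,(255,255,0),1)
    for z,col in ((.102,(255,0,0)),(.012,(0,255,0))):
        p=(pj(c,circ(.5244,-.1646,z,.06))-[x0,y0]+.5)*S; cv2.polylines(crop,[p.astype(np.int32)],True,col,1)
    out.append(crop)
cv2.imwrite('pics/t5.png',cv2.cvtColor(np.hstack(out),cv2.COLOR_RGB2BGR))
E
```

```text
(no output)
```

View pics/t5.png

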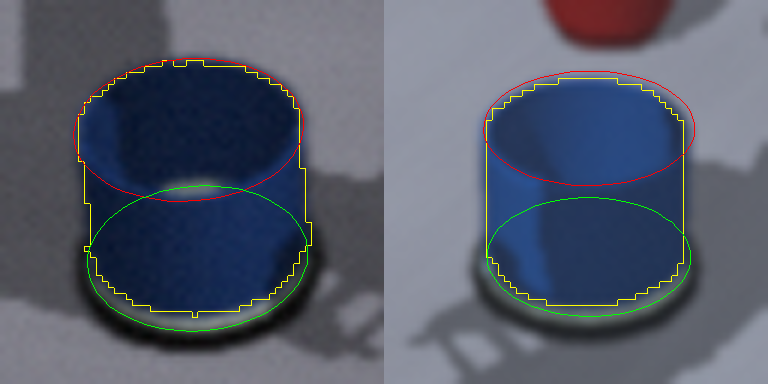

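The tin's lowest band is white, so the blue silhouette stops above its foot. I'll refit with that edge left free.

```bash
python3 - <<'E'
from h import *
ims={c:eyes.read_camera(c) for c in ('scene','side')}
ms={'scene':tinmask(ims['scene'],(204,185)),'side':tinmask(ims['side'],(272,185))}
rg=lambda x,y,zb,r:[(x,y,.102,.05+r),(x,y,zb,.05+r)]
for cs in (['scene'],['side'],['scene','side']):print(cs,fit(cs,[ms[c] for c in cs],rg,[.53,-.157,.02,.009]))
E
```

```text
['scene'] (array([ 0.52620188, -0.16354997,  0.02717477,  0.00910772]), np.float64(48.39607843137255))
['side'] (array([ 0.5230515 , -0.15765129,  0.02275385,  0.00666689]), np.float64(28.227450980392156))
['scene', 'side'] (array([ 0.52531965, -0.16281954,  0.02217259,  0.00767816]), np.float64(124.15686274509804))
```

Emit:
apply_moves --steps '[-0.2,0.06,-0.1,0,0,0,0,-0.4,0.13,-0.1,0,0,0,0,-0.6,0.2,-0.1,0,0,0,0,-0.8,0.26,-0.1,0,0,0,0,-0.8,0.26,-0.1,0,0,0,0,-0.8,0.26,0,0,0,0,0,-0.8,0.26,0,0,0,0,0,-0.8,0.26,0,0,0,0,0,-0.8,0.26,0,0,0,0,0,-0.8,0.26,0,0,0,0,0,-0.8,0.26,0,0,0,0,0,-0.8,0.26,0,0,0,0,0]'

```text
t: 10.48
tool_pos: [0.4953, -0.0503, 0.1967]
orientation: [2.65, 1.686, 0.001]
force: [0.8, -1.0, -4.8]
opening: 0.0179
gripper_force: 35.0
```

Emit:
apply_moves --steps '[-0.8,0.26,0,0,0,0,0,-0.8,0.26,0,0,0,0,0,-0.8,0.26,0,0,0,0,0,-0.8,0.26,0,0,0,0,0,-0.8,0.26,0,0,0,0,0,-0.8,0.26,0,0,0,0,0,-0.8,0.26,0,0,0,0,0,-0.8,0.26,0,0,0,0,0,-0.6,0.2,0,0,0,0,0,-0.4,0.13,0,0,0,0,0,-0.2,0.06,0,0,0,0,0,0,0,0,0,0,0,0]'

```text
t: 11.48
tool_pos: [0.4659, -0.2873, 0.1962]
orientation: [2.652, 1.684, -0.0]
force: [0.1, -0.5, -4.2]
opening: 0.0181
gripper_force: 35.0
```

Emit:
apply_moves --steps '[0,0,0,0,0,0,0,0,0,0,0,0,0,0,0,0,0,0,0,0,0]'

```text
t: 11.73
tool_pos: [0.4669, -0.285, 0.1961]
orientation: [-2.649, -1.689, -0.0]
force: [-0.5, 1.0, -4.7]
opening: 0.0181
gripper_force: 35.0
```

```bash
python3 - <<'E'
from h import *
s,M=st()
shot('wrist','w6.png'); print([np.round(proj('wrist',np.array([.525,-.161,z])),1) for z in (.102,.012)])
for th in ['tin_rim']: print(th,[(np.round(r['xy'],1).tolist(),round(r['conf'],2)) for r in eyes.place_of('wrist',th)[:3]])
E
```

```text
t 11.73 tcp [ 0.4669 -0.285   0.1961] yaw_y -24.97 tz [ 0.  0. -1.] f [-0.5  1.  -4.7] op 0.0181 gf 35.0 q6 -0.21
[array([254.4,  13.1]), array([254.1,  33.7])]
tin_rim [([253.2, 15.9], 0.74), ([253.1, 224.0], 0.55)]
```

View pics/w6.png

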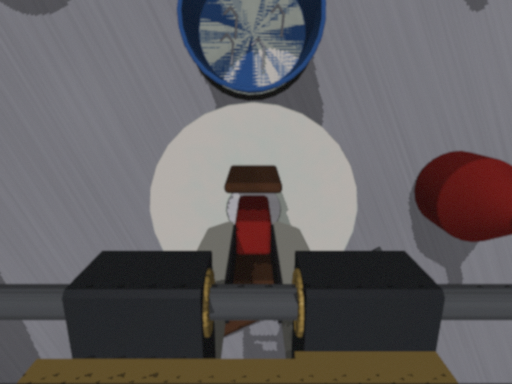

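The tin's rim is at top centre, spanning columns 180 to 326 with its lower edge at row 92. The held white lid is centred near column 253. I'll fit circles to both edges.

```bash
python3 - <<'E'
from h import *
from scipy.optimize import least_squares
im=cv2.imread('pics/w6.png');hsv=cv2.cvtColor(im,cv2.COLOR_BGR2HSV)
s,M=st()
def circle(pts,z,r=None):
    W=np.array([onz('wrist',p,z) for p in pts])[:,:2]
    f=lambda v:np.hypot(*(W-v[:2]).T)-(r if r else v[2])
    q=least_squares(f,[*W.mean(0)]+([] if r else [.06]),loss='soft_l1',f_scale=.001);return np.round(q.x,4),round(float(np.std(f(q.x)))*1e3,2),len(W)
m=((hsv[...,0]>100)&(hsv[...,0]<130)&(hsv[...,1]>140)&(hsv[...,2]>40)).astype(np.uint8);m[100:]=0
b=max(blobs(m),key=lambda t:t[1][4])[0]
pts=[]
for y in range(2,60,2):
    c=np.where(b[y])[0]; pts+=[(c[0]-.5,y),(c[-1]+.5,y)]
for x in range(205,305,3):
    c=np.where(b[:,x])[0]; pts.append((x,c[-1]+.5))
pts=np.array(pts)
print('tin free',circle(pts,.102),'fixed',circle(pts,.102,.06), 'sides only',circle(pts[:40],.102,.06))
w=((hsv[...,1]<40)&(hsv[...,2]>150)).astype(np.uint8); w[:98]=0;w[240:]=0
L=max(blobs(w),key=lambda t:t[1][4]); b=L[0];pts=[]
for y in range(130,236,3):
    c=np.where(b[y])[0]; pts+=[(c[0]-.5,y),(c[-1]+.5,y)]
for x in range(200,310,3): pts.append((x,np.where(b[:,x])[0][0]-.5))
z=s['tool_pos'][2]+.0188-.03
for zz in (z,z+.004,z-.004): print('lid',zz,circle(pts,zz),circle(pts,zz,.07))
print('tcp',s['tool_pos'])
E
```

```text
t 11.83 tcp [ 0.4669 -0.2852  0.1961] yaw_y -24.97 tz [ 0.  0. -1.] f [-0.6 -0.6 -3.6] op 0.0179 gf 35.0 q6 -0.21
tin free (array([ 0.5221, -0.1612,  0.0586]), 0.41, 92) fixed (array([ 0.5229, -0.1596]), 0.82, 92) sides only (array([ 0.5249, -0.1553]), 0.81, 40)
lid 0.18489198326750922 (array([ 0.4661, -0.2849,  0.0689]), 0.19, 109) (array([ 0.4655, -0.2861]), 0.57, 109)
lid 0.18889198326750922 (array([ 0.4666, -0.2837,  0.0676]), 0.18, 109) (array([ 0.4654, -0.2863]), 1.17, 109)
lid 0.18089198326750922 (array([ 0.4655, -0.2862,  0.0702]), 0.19, 109) (array([ 0.4656, -0.2859]), 0.22, 109)
tcp [ 0.46685388 -0.28520568  0.19609198]
```

Emit:
apply_moves --steps '[0.2,0,0,0,0,0,0,0.5,-0.05,0,0,0,0,0,0.7,0,0,0,0,0,0,0.8,0,0,0,0,0,0,0.8,0,0,0,0,0,0,0.7,0,0,0,0,0,0,0.5,0,0.2,0,0,0,0,0.26,0,0.3,0,0,0,0,0.1,0,0.4,0,0,0,0,0,0,0.4,0,0,0,0,0,0,0.2,0,0,0,0,0,0,0,0,0,0,0]'

```text
t: 12.83
tool_pos: [0.521, -0.1616, 0.1479]
orientation: [-2.648, -1.684, 0.005]
force: [-0.1, 0.2, -5.1]
opening: 0.0178
gripper_force: 35.0
```

Emit:
apply_moves --steps '[0,0,0,0,0,0,0,0,0,0,0,0,0,0]'

```text
t: 13.0
tool_pos: [0.5231, -0.1622, 0.1514]
orientation: [2.651, 1.685, 0.0]
force: [0.6, -0.0, -3.5]
opening: 0.0184
gripper_force: 35.0
```

```bash
python3 - <<'E'
from h import *
s,M=st();t=s['tool_pos']; out=[]
for c,uv in (('scene',(200,175)),('side',(272,175))):
    im=eyes.read_camera(c); x0,y0=uv[0]-32,uv[1]-40; S=6
    crop=cv2.resize(im[y0:y0+80,x0:x0+64],None,fx=S,fy=S,interpolation=cv2.INTER_CUBIC)
    for x,y,z,r,col in ((.5235,-.1605,.102,.06,(255,0,0)),(.5235,-.1605,.012,.06,(0,255,0)),(t[0],t[1],t[2]-.0112,.07,(255,255,0))):
        p=(pj(c,circ(x,y,z,r))-[x0,y0]+.5)*S; cv2.polylines(crop,[p.astype(np.int32)],True,col,1)
    out.append(crop)
cv2.imwrite('pics/t7.png',cv2.cvtColor(np.hstack(out),cv2.COLOR_RGB2BGR))
E
```

```text
t 13.0 tcp [ 0.5231 -0.1622  0.1514] yaw_y -25.11 tz [ 0. -0. -1.] f [ 0.6 -0.  -3.5] op 0.0184 gf 35.0 q6 0.04
```

View pics/t7.png

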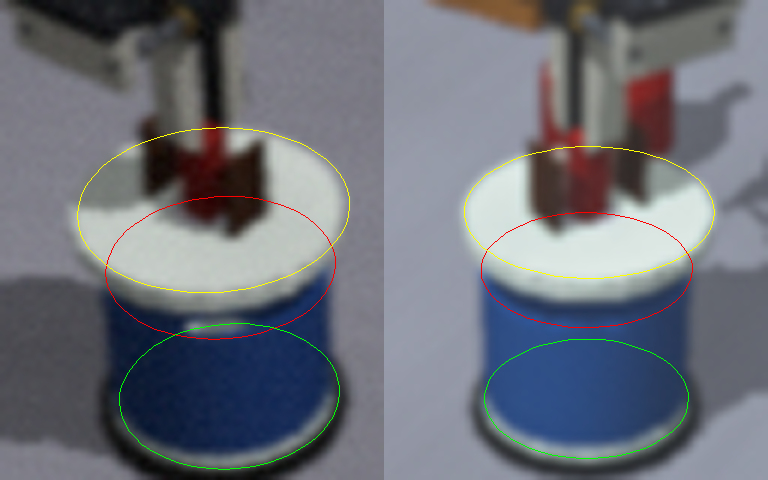

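The lid sits concentric over the tin to about 1 mm in both views. Now lowering slowly.

Emit:
apply_moves --steps '[0.05,-0.02,0.1,0,0,0,0,0,0,0.1,0,0,0,0,0,0,0.1,0,0,0,0,0,0,0.1,0,0,0,0,0,0,0.1,0,0,0,0,0,0,0.1,0,0,0,0,0,0,0.05,0,0,0,0,0,0,0,0,0,0,0]'

```text
t: 13.77
tool_pos: [0.5229, -0.1597, 0.1309]
orientation: [-2.65, -1.686, 0.001]
force: [-0.2, 0.0, -5.5]
opening: 0.0181
gripper_force: 35.0
```

Emit:
apply_moves --steps '[0,0,0.05,0,0,0,0,0,0,0.05,0,0,0,0,0,0,0.05,0,0,0,0,0,0,0.03,0,0,0,0,0,0,0,0,0,0,0]'

```text
t: 14.18
tool_pos: [0.5231, -0.1598, 0.1259]
orientation: [-2.65, -1.687, 0.0]
force: [0.6, -0.0, -4.4]
opening: 0.0181
gripper_force: 35.0
```

Emit:
apply_moves --steps '[0,0,0.03,0,0,0,0,0,0,0.03,0,0,0,0,0,0,0.03,0,0,0,0,0,0,0.02,0,0,0,0,0,0,0,0,0,0,0,0,0,0,0,0,0,0]'

```text
t: 14.68
tool_pos: [0.5232, -0.1598, 0.1228]
orientation: [-2.65, -1.687, 0.0]
force: [-0.0, -0.2, -4.8]
opening: 0.0184
gripper_force: 35.0
```

Emit:
apply_moves --steps '[0,0,0.03,0,0,0,0,0,0,0.03,0,0,0,0,0,0,0,0,0,0,0]'

```text
t: 14.93
tool_pos: [0.5235, -0.16, 0.1213]
orientation: [2.65, 1.687, 0.001]
force: [-0.3, -0.4, -1.5]
opening: 0.018
gripper_force: 35.0
```

Emit:
apply_moves --steps '[0,0,0.03,0,0,0,0,0,0,0,0,0,0,0,0,0,0,0,0,0,0]'

```text
t: 15.18
tool_pos: [0.5235, -0.16, 0.1207]
orientation: [2.65, 1.687, 0.001]
force: [-1.7, 0.2, 0.8]
opening: 0.018
gripper_force: 35.0
```

Emit:
apply_moves --steps '[0,0,0.02,0,0,0,0,0,0,0,0,0,0,0,0,0,0,0,0,0,0]'

```text
t: 15.43
tool_pos: [0.5235, -0.16, 0.12]
orientation: [2.65, 1.686, 0.001]
force: [-2.2, 1.4, 3.5]
opening: 0.0184
gripper_force: 35.0
```

```bash
python3 - <<'E'
from h import *
st(); s,M=st()
print(s['wrist_torque'])
E
```

```text
t 15.43 tcp [ 0.5235 -0.16    0.12  ] yaw_y -25.05 tz [ 0.001 -0.    -1.   ] f [-2.2  1.4  3.5] op 0.0184 gf 35.0 q6 0.05
t 15.43 tcp [ 0.5235 -0.16    0.12  ] yaw_y -25.05 tz [ 0.001 -0.    -1.   ] f [-2.2  1.4  3.5] op 0.0184 gf 35.0 q6 0.05
[ 0.06192399  0.19594832 -0.03554689]
```

Contact came at TCP z of about 0.122 (0.1219 expected when fully home), and the stiffness is the pad's 4 N/mm, so the inner lid is seated. I'll relieve the push and then release.

Emit:
apply_moves --steps '[0,0,-0.03,0,0,0,0,0,0,0,0,0,0,0,0,0,0,0,0,0,0]'

```text
t: 15.68
tool_pos: [0.5234, -0.16, 0.1205]
orientation: [2.65, 1.687, 0.001]
force: [0.0, -0.3, 1.7]
opening: 0.018
gripper_force: 35.0
```

Emit:
apply_moves --steps '[0,0,0,0,0,0,25,0,0,0,0,0,0,30,0,0,0,0,0,0,40,0,0,0,0,0,0,60,0,0,0,0,0,0,80,0,0,0,0,0,0,100,0,0,0,0,0,0,100,0,0,0,0,0,0,100,0,0,0,0,0,0,100]'

```text
t: 16.43
tool_pos: [0.5232, -0.1599, 0.1204]
orientation: [-2.65, -1.687, 0.0]
force: [0.4, 0.5, 0.7]
opening: 0.07
gripper_force: 0.0
```

Emit:
apply_moves --steps '[0,0,-0.1,0,0,0,100,0,0,-0.2,0,0,0,100,0,0,-0.3,0,0,0,100,0,0,-0.5,0,0,0,100,0,0,-0.5,0,0,0,100,0,0,-0.5,0,0,0,100,0,0,-0.5,0,0,0,100,0,0,-0.5,0,0,1,100,0,0,-0.3,0,0,1,100,0,0,-0.2,0,0,1,100,0,0,0,0,0,1,100,0,0,0,0,0,1,100]'

```text
t: 17.43
tool_pos: [0.5239, -0.1601, 0.2305]
orientation: [2.997, 0.935, 0.003]
force: [0.8, -0.3, -0.9]
opening: 0.093
gripper_force: 0.0
```

Emit:
apply_moves --steps '[0,0,0,0,0,1,100,0,0,0,0,0,1,100,0,0,0,0,0,1,100,0,0,0,0,0,1,100,0,0,0,0,0,1,100,0,0,0,0,0,1,100,0,0,0,0,0,1,100,0,0,0,0,0,1,100,0,0,0,0,0,1,100,0,0,0,0,0,1,100,0,0,0,0,0,0,100,0,0,0,0,0,0,100]'

```text
t: 18.43
tool_pos: [0.5234, -0.1599, 0.2293]
orientation: [3.068, -0.676, 0.002]
force: [-0.3, -0.5, 0.8]
opening: 0.0929
gripper_force: 0.0
```

Emit:
apply_moves --steps '[0,0,0,0,0,0,100,0,0,0,0,0,0,100]'

```text
t: 18.6
tool_pos: [0.5233, -0.1599, 0.2288]
orientation: [3.068, -0.677, 0.001]
force: [1.0, 0.1, 0.1]
opening: 0.0929
gripper_force: 0.0
```

```bash
python3 - <<'E'
from h import *
s,M=st(); im=shot('wrist','w8.png'); t=s['tool_pos']
print('axis at .158',proj('wrist',t-np.array([0,0,t[2]-.158])), [(np.round(r['xy'],1).tolist(),round(r['conf'],2)) for r in eyes.place_of('wrist','outer_cheeks')[:2]])
E
```

```text
t 18.6 tcp [ 0.5233 -0.1599  0.2288] yaw_y -114.91 tz [ 0. -0. -1.] f [1.  0.1 0.1] op 0.0929 gf 0.0 q6 1.62
axis at .158 [252.62445262 185.7062307 ] [([250.0, 181.4], 0.78)]
```

View pics/w8.png

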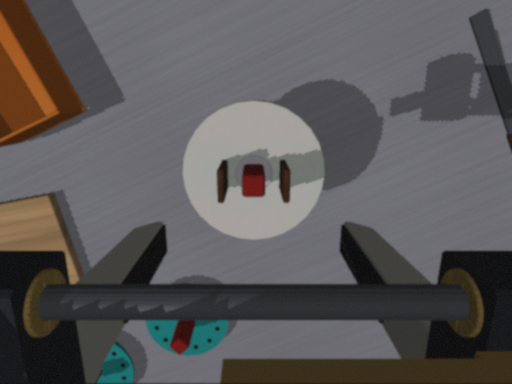

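The pair is seated on the tin. The cheeks are at columns 222 and 285 with the knob at 253, all near the tool axis at 252.6. I'll check the cheek edges exactly.

```bash
python3 - <<'E'
from h import *
g=cv2.imread('pics/w8.png').astype(int).sum(2)
for r in (180,186,192,197): print(r,[int(v) for v in g[r,210:232]],[int(v) for v in g[r,276:298]])
print([int(v) for v in g[155:210,221]]);print([int(v) for v in g[155:210,287]])
print([int(v) for v in g[190,236:272]])
E
```

```text
180 [481, 481, 482, 480, 479, 461, 389, 263, 164, 140, 127, 117, 101, 86, 83, 67, 76, 157, 257, 316, 328, 331] [421, 430, 401, 293, 156, 74, 87, 112, 124, 132, 132, 125, 125, 156, 256, 321, 335, 337, 336, 343, 340, 337]
186 [479, 478, 480, 473, 481, 464, 414, 298, 181, 122, 117, 103, 108, 82, 76, 54, 75, 166, 273, 344, 380, 402] [479, 464, 390, 257, 133, 79, 88, 97, 107, 119, 119, 106, 118, 171, 281, 350, 389, 415, 446, 461, 470, 476]
192 [482, 479, 482, 480, 479, 469, 420, 312, 186, 126, 115, 113, 107, 86, 84, 140, 272, 399, 464, 478, 479, 483] [485, 486, 474, 436, 334, 186, 104, 98, 116, 122, 124, 112, 148, 260, 389, 460, 486, 480, 482, 480, 481, 480]
197 [485, 484, 480, 483, 483, 480, 457, 361, 215, 126, 121, 109, 108, 104, 195, 338, 443, 471, 481, 478, 483, 480] [482, 483, 480, 483, 463, 384, 247, 139, 120, 121, 118, 118, 146, 259, 393, 468, 482, 482, 481, 482, 480, 483]
[482, 479, 479, 473, 447, 398, 337, 274, 204, 140, 96, 78, 64, 75, 90, 106, 115, 121, 124, 124, 125, 128, 122, 113, 117, 117, 121, 115, 114, 112, 112, 103, 119, 117, 115, 114, 113, 113, 118, 107, 115, 114, 109, 117, 115, 125, 154, 261, 389, 463, 482, 487, 482, 482, 484]
[339, 339, 340, 336, 337, 333, 325, 305, 278, 239, 194, 159, 119, 91, 92, 106, 118, 122, 130, 126, 127, 132, 127, 123, 133, 125, 126, 114, 118, 113, 123, 106, 118, 115, 113, 116, 110, 112, 118, 117, 109, 108, 118, 109, 124, 128, 168, 275, 395, 469, 481, 482, 480, 479, 481]
[478, 476, 478, 478, 465, 392, 278, 189, 153, 160, 158, 160, 157, 152, 163, 166, 158, 162, 158, 162, 157, 154, 159, 156, 168, 150, 144, 136, 222, 365, 457, 481, 481, 479, 479, 478]
```

Emit:
apply_moves --steps '[0,0.02,0.2,0,0,0,100,0,0,0.4,0,0,0,100,0,0,0.5,0,0,0,100,0,0,0.5,0,0,0,100,0,0,0.5,0,0,0,100,0,0,0.5,0,0,0,100,0,0,0.4,0,0,0,100,0,0,0.3,0,0,0,100,0,0,0.2,0,0,0,100,0,0,0.1,0,0,0,100,0,0,0,0,0,0,100]'

```text
t: 19.62
tool_pos: [0.5227, -0.1603, 0.1198]
orientation: [-3.067, 0.681, 0.001]
force: [-0.7, 0.1, 0.0]
opening: 0.0929
gripper_force: 0.0
```

Emit:
apply_moves --steps '[0,0,0,0,0,0,80,0,0,0,0,0,0,75,0,0,0,0,0,0,70,0,0,0,0,0,0,65,0,0,0,0,0,0,60,0,0,0,0,0,0,55,0,0,0,0,0,0,50,0,0,0,0,0,0,50,0,0,0,0,0,0,50]' --grip_force 25

```text
t: 20.37
tool_pos: [0.5232, -0.1605, 0.1206]
orientation: [3.067, -0.681, 0.001]
force: [0.9, -0.2, 1.1]
opening: 0.0609
gripper_force: 25.0
```

Emit:
apply_moves --steps '[0,0,-0.03,0,0,0,50,0,0,-0.05,0,0,0,50,0,0,-0.08,0,0,0,50,0,0,-0.1,0,0,0,50,0,0,-0.1,0,0,0,50,0,0,-0.05,0,0,0,50,0,0,0,0,0,0,50,0,0,0,0,0,0,50]'

```text
t: 21.03
tool_pos: [0.5231, -0.1605, 0.1329]
orientation: [3.067, -0.681, 0.0]
force: [-0.9, -0.1, -2.6]
opening: 0.061
gripper_force: 25.0
```

```bash
python3 - <<'E'
from h import *
s,M=st();out=[]
for c,uv in (('scene',(200,165)),('side',(272,165))):
    im=eyes.read_camera(c); x0,y0=uv[0]-32,uv[1]-40; S=6
    out.append(cv2.resize(im[y0:y0+90,x0:x0+64],None,fx=S,fy=S,interpolation=cv2.INTER_CUBIC))
cv2.imwrite('pics/t9.png',cv2.cvtColor(np.hstack(out),cv2.COLOR_RGB2BGR))
E
```

```text
t 21.03 tcp [ 0.5231 -0.1605  0.1329] yaw_y -115.05 tz [ 0. -0. -1.] f [-0.9 -0.1 -2.6] op 0.061 gf 25.0 q6 1.62
```

The load is about 2 N, which is the outer lid alone. Raising it to the final height.

Emit:
apply_moves --steps '[0,0,-0.1,0,0,0,50,0,0,-0.2,0,0,0,50,0,0,-0.3,0,0,0,50,0,0,-0.4,0,0,0,50,0,0,-0.4,0,0,0,50,0,0,-0.4,0,0,0,50,0,0,-0.4,0,0,0,50,0,0,-0.4,0,0,0,50,0,0,-0.3,0,0,0,50,0,0,-0.2,0,0,0,50,0,0,-0.1,0,0,0,50,0,0,0,0,0,0,50]'

```text
t: 22.13
tool_pos: [0.5233, -0.1606, 0.2295]
orientation: [3.067, -0.681, 0.002]
force: [0.5, -0.4, -1.4]
opening: 0.0608
gripper_force: 25.0
```

Emit:
apply_moves --steps '[0,0,0,0,0,0,50,0,0,0,0,0,0,50,0,0,0,0,0,0,50,0,0,0,0,0,0,50]'

```text
t: 22.47
tool_pos: [0.5226, -0.1603, 0.228]
orientation: [-3.067, 0.681, 0.002]
force: [0.1, -0.3, -1.9]
opening: 0.0604
gripper_force: 25.0
```

```bash
python3 - <<'E'
from h import *
s,M=st();t=s['tool_pos']
for c in ('scene','side'):
    eyes.read_camera(c)
    for th,P in (('inner_knob',[.5235,-.16,.139]),('inner_lid',[.5235,-.16,.087]),('outer_cheeks',[t[0],t[1],t[2]+.0188]),('outer_lid',[t[0],t[1],t[2]+.0188-.044])):
        e=proj(c,np.array(P)); r=[(np.round(q['xy'],1).tolist(),round(q['conf'],2)) for q in eyes.place_of(c,th) ]
        r.sort(key=lambda q:np.hypot(*(np.array(q[0])-e))); print(c,th,'expect',np.round(e,1),r[:2])
E
```

```text
t 22.47 tcp [ 0.5226 -0.1603  0.228 ] yaw_y -115.05 tz [-0.001  0.    -1.   ] f [ 0.1 -0.3 -1.9] op 0.0604 gf 25.0 q6 1.62
scene inner_knob expect [203.9 169.5] [([200.2, 171.0], 0.67), ([201.7, 184.6], 0.64)]
scene inner_lid expect [204.8 182.5] [([203.6, 186.0], 0.75), ([317.0, 179.8], 0.97)]
scene outer_cheeks expect [201.9 140.3] [([202.3, 137.0], 0.85), ([204.0, 198.2], 0.53)]
scene outer_lid expect [202.7 152.5] [([200.4, 152.7], 0.88), ([202.8, 198.3], 0.19)]
side inner_knob expect [273.2 170. ] [([274.8, 170.6], 0.83), ([289.9, 239.2], 0.88)]
side inner_lid expect [273.2 183. ] [([271.3, 182.7], 0.67), ([286.5, 250.4], 0.9)]
side outer_cheeks expect [273.5 141.5] [([274.1, 141.8], 0.78), ([273.9, 200.1], 0.19)]
side outer_lid expect [273.5 153.5] [([276.6, 153.9], 0.94), ([121.3, 272.8], 0.24)]
```

```bash
python3 -c "
from plant import robot
print(robot.close_job())"
```

```text
the job is handed in; nothing more can be done
None
```

I handed the job in at about 22 s: the perforated inner lid is home on the tin, and the outer lid is held level straight above it, its skirt about 10 cm above the rim; the last lift was checked by force readings and the networks' detections, not by viewing a picture.

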